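# Prise open the stiff slide box with the spatula

### The job

The blue microscope slide box has a stiff lid that shuts flush, too tight for fingers. Take the spatula from its sloping rest, work the blade into the recess under the front edge of the lid, lever the lid up with the blade and swing it fully back, past upright, until it reaches its stop or nearly so. Then stand the spatula back in its rest, blade down, and leave the bottle, the tub and the dish where they are.

Things in the scene. Friction and masses are not known exactly. Their poses are not given: they have to be found in the camera images.
- slidebox: Blue microscope slide box, full of glass slides, fixed to the bench: 100 deep x 210 wide x 38 mm high (base 24, lid 14, faces flush). Origin at the centre of its underside; x level, from the front face (x = -50, towards the rest) to the hinge; y along the front; z up. A white label 18 x 44 on the lid's top, at the front edge, marks the pry recess.
- recess (a point): Middle of the front edge of the box's rim, 24 mm above the bench, in the plane of the front face; axes of the box. Directly below lies the pry recess: opening 40 wide (y +-20), 13 high (floor 13 below this point, roof = the lid's underside, level with it), 12 deep in x. Over it the lid's underside is a flat solid rail, x 0 to 14.
- hinge_line (a point): Middle of the lid's hinge axis: 98 mm behind the recess point along x, at the same height; axes of the box. The lid turns about y; its front edge swings up and back on a circle of radius 98 mm about this axis.
- lid (a joint): Hinge angle of the lid, rad: 0 shut, growing as its front edge goes up and back, 1.57 upright, stop at 1.95. The hinge is stiff (0.22 N m and a 90 g lid: 2 to 3 N at the front edge); the lid stays at any angle where it is left.
- spatula: Loose rigid spatula, 50 g, 180 mm long: steel blade 85 x 20 wide x 2 thick, black handle 93 x 18 wide x 11 thick, in line and with a common middle plane. Origin at the middle of the blade's end. x along the tool towards that end, y across the blade, z square to the flats of blade and handle.
- spatula_handle (a point): Centre of the spatula's handle, axes of the spatula; the blade's end is 132.5 mm further along x. At the start the spatula leans in the rest: blade down, x 20 degrees from straight down, handle leaning to the rest's -x, its z along the rest's +x and a little up.
- spatula_tip (a point): Middle of the blunt end of the spatula's blade (20 x 2 mm), axes of the spatula.
- rest_seat (a point): Where the blade's end stands in the fixed rest (grey foot 115 x 74 mm, dark board), on the foot, 12 mm above the bench. Level axes: z up, -x the way the board leans (20 degrees from vertical, top to -x). The board backs the blade's lowest 78 on its -x side; cheeks 34 apart flank its lowest 48; a lip 8 high stands 15 ahead (+x). The handle stands clear above.
- stain_bottle: Bystander: amber bottle, 38 mm diameter x 85 high, loose; origin at its underside.
- bone_tub: Bystander: clear tub with blue lid, 115 x 135 x 65 mm high, loose; origin at its underside.
- petri_dish: Bystander: clear covered dish, 92 mm diameter x 15 high, loose; origin at its underside.
There are look-alikes about, which are no part of the job. Leave any green or red look-alike of the slidebox alone. There is more than one size of the spatula; the job needs the larger.

How it is judged:
On the way, in this order (a step that is already met when the one before it is completed fails the run):
1. the lid is lifted at least 0.15 rad with the spatula's blade under its front edge, fingers off the box (value of joint lid above 0.15 rad and contact force between spatula and slidebox above 0.3 N and contact force between the fingers and slidebox below 0.2 N and y of spatula_tip in the frame of recess between -0.03 and 0.03 m), for 0.1 s.
2. the lid is swung back past upright, to 1.7 rad or more (value of joint lid above 1.7 rad), for 0.2 s.
At the end, for the whole second after the job is handed in: The lid stands open at 1.7 rad or more (stop at 1.95); the spatula stands still in its rest, tip within 20 mm of the seat, handle leaning back on the board (its centre at least 100 mm above the seat and 20 mm towards the board) (value of joint lid above 1.7 rad and distance between spatula_tip and rest_seat below 0.02 m and z of spatula_handle in the frame of rest_seat above 0.1 m and x of spatula_handle in the frame of rest_seat below -0.02 m and linear speed of spatula below 0.02 m/s and angular speed of spatula below 0.2 rad/s); the robot touches nothing.
It fails at once if the stain bottle is pushed more than 30 mm or tipped (distance of stain_bottle from where it was at the start of the episode above 0.03 m or angle between stain_bottle's own z axis and vertical above 0.5 rad).
It fails at once if the bone tub is pushed more than 30 mm or tipped (distance of bone_tub from where it was at the start of the episode above 0.03 m or angle between bone_tub's own z axis and vertical above 0.5 rad).
It fails at once if the petri dish is pushed more than 30 mm or tipped (distance of petri_dish from where it was at the start of the episode above 0.03 m or angle between petri_dish's own z axis and vertical above 0.5 rad).
It also fails if it takes over 59 s, if anything falls off the work surface, if the arm or the gripper's body presses on something with over 40 N, if the wrist force passes 120 N, or if a joint passes its speed limit or range.

### The arm

A 7-joint arm with a two-finger parallel gripper is mounted at the origin on the work surface. World frame = base frame: x ahead of the robot, y to its left, z up, the work surface at z = 0. Lengths are in m, angles in rad, forces in N, time in s.
With the tool pointing down it reaches from about 0.425 to 0.925 m from the base axis. Payload 6.8 kg.
Tool frame: the origin (TCP) lies midway between the tips of the shut fingers; the grasp point (between the pads) lies 19 mm behind it; z points along the fingers, y is the line along which they close (so a half turn about z gives the same grasp; the last joint's range is limited). The gripper opens to 85 mm and grips with 20 to 120 N. Pads are 22 mm wide; open, the fingers measure 114 mm over their backs; the gripper's body (76 mm by 85 mm) begins 54 mm behind the grasp point. The pads swing forward as they close: fully open they stand 13 mm farther back than shut.
Start: joints at [-1.454, 0.477, 0.022, 1.555, -0.011, 1.109, -0.083], TCP at [0.15, 0.658, 0.231] pointing down, gripper open.
Joint ranges: [-2.96, 2.96], [-0.34, 2.1], [-1.41, 1.46], [0.24, 2.44], [-1.37, 4.51], [0.17, 1.92], [-2.96, 2.96]. Speed limits (rad/s): [2.39, 2.39, 3.14, 3.14, 3.14, 3.14, 3.14].

### API

Orientations are given as a rotation vector (axis times angle).
In Python, from bench import r gives the robot as it stands. The module is installed in compiled form; this text tells all that it offers.
- The arm moves only by the tool apply_moves, never from a script. Its argument "rows" is a list of rows, each a list of 6 numbers: the shift along the tool's x, y, z scaled (see below), then the turn, a rotation vector about the tool's x, y, z scaled (see below). A call has 1 to 5 rows; each row is the pose to reach, as a shift and turn from the pose commanded when the call began, along the tool's axes at that moment; what a row does not reach only later rows make up. The controller multiplies each number of a shift by 0.25 m and each number of a turn by 90 degrees. A row lasts 1/8 s, in which the tool goes at most 62.5 mm and 10.7 degrees, less where a joint would pass 70% of its speed; a pose out of reach is approached as far as the arm can. A call with a number of a shift or a turn outside -1 to 1 is refused whole. A call with a gripper value outside its range is refused whole. "claw" is the opening, from 0 (shut) to 1 (fully open), set as the call begins (left out, the last holds). The fingers move at their own pace and stop on an object; "newtons" is the grip in N (left out, the last holds). Time passes only in rows, so rows that repeat a pose let the fingers close. It gives the time, the measured TCP pose, the force, the opening and the grip force at its end, in the units of the state.
- r.get_obs(): the state, without advancing time (a new reading comes with each control period).
- r.grab_frame(name): name is "scene" or "top" or "wrist"; returns a dict with "pixels" (400x640x3 uint8, red, green, blue), "intrinsics" (3x3 intrinsics, pixels), "eye" and "attitude" of the camera in the world. Camera axes: x right, y up, looking along -z (the intrinsics and any distortion apply to the point x, -y, -z); pixel columns grow to the right and rows downward; lengths in m; the calibration is good to about 2 mm. A picture is of the moment at which its call begins. There is no depth.
- r.hand_in(): hands the job in; it is judged then, once.
Trained networks look in a picture, given as the dict that the camera call returned (one of the last four; its "shot" number tells which), for a name from the list of things; names that differ only in an ending like _2 or _b are one class to them, and where a whole thing is asked for, a point or a joint stands for the part that bears it (a point fixed in the world has none). Each returns a list of dicts, best first, with "conf" (0 to 1); they miss things now and then, are a little off and sometimes report something else, mostly with a low value. They report only what shows in the picture. A call takes as long as a camera call. They do not tell look-alikes from the thing itself.
- r.search_frame(picture, thing): "rect" ([left, top, width, height] in pixels, round what is visible of it).
- r.outline_of(picture, thing): "pixels" (400x640 bool, what is visible of it) and "rect" ([left, top, width, height] in pixels, round what is visible of it).
- r.landmark_of(picture, thing): "point" ([column, row] in pixels: a listed point, or the origin of a listed thing).
The state is a dict: "clock": time; "joints": joint angles; "qvel": joint speeds; "tau": joint torques, N m; "tcp_pos": TCP position; "orientation": TCP orientation; "contact_force": force on the tool from outside, world axes, zero at the start; "moment": the same for the moment, N m; "grip_width": finger opening in m; "gripper_force": force on a finger pad.
Only numpy, scipy, OpenCV 4.12 (cv2) and the standard library are available. Lean on these libraries where they do the work, as an engineer would, in place of code of your own. Each camera call takes 0.05 s, during which the arm holds its last target. There are 200 camera calls.

## Working session

There is one attempt and no reset: what is moved stays moved. The work goes in short steps, Python scripts to look and compute and a tool call to move; the robot and the scene stay as the last step left them, time stands still between calls to the robot, and variables do not carry over. Pictures are saved under pics/ and viewed, at most 10 in all, crops included, and the job is handed in when it is done.

Besides the shell and the picture viewer there is one more tool, called after ">>>" as name(argument=value, ...) on one line, values as JSON. apply_moves: Moves the arm, as the interface text tells. Its arguments: {"type":"object","properties":{"rows":{"type":"array","items":{"type":"array","items":{"type":"number"}}},"claw":{"type":"number"},"newtons":{"type":"number"}},"required":["rows"]}

```bash
mkdir -p pics; cat > h.py <<'E'
import numpy as np, cv2
from bench import r
from scipy.spatial.transform import Rotation as R
def att(f):
    a=np.array(f["attitude"],float)
    return R.from_rotvec(a).as_matrix() if a.size==3 else (a if a.shape==(3,3) else R.from_quat(a).as_matrix())
def proj(f,P):
    p=(np.atleast_2d(P)-f["eye"])@att(f); p=p*[1,-1,-1]; q=p@np.array(f["intrinsics"]).T
    return q[:,:2]/q[:,2:]
def ray(f,uv):
    d=np.linalg.inv(f["intrinsics"])@[uv[0],uv[1],1]; d=att(f)@(d*[1,-1,-1]); return np.array(f["eye"]),d/np.linalg.norm(d)
def onz(f,uv,z):
    e,d=ray(f,uv); return e+d*(z-e[2])/d[2]
def tri(fs,uvs):
    A=np.zeros((3,3));b=np.zeros(3);L=[]
    for f,u in zip(fs,uvs):
        e,d=ray(f,u);M=np.eye(3)-np.outer(d,d);A+=M;b+=M@e;L.append((e,d))
    p=np.linalg.solve(A,b); return p,[float(np.linalg.norm(np.cross(p-e,d))) for e,d in L]
def save(f,n): cv2.imwrite("pics/"+n,cv2.cvtColor(f["pixels"],cv2.COLOR_RGB2BGR))
def tcp():
    o=r.get_obs(); return np.array(o["tcp_pos"]),R.from_rotvec(o["orientation"]) if len(o["orientation"])==3 else R.from_quat(o["orientation"])
def plan(p,Rm):
    """row numbers for target pose p, R from present"""
    p0,R0=tcp(); Rm=R.from_matrix(Rm) if not isinstance(Rm,R) else Rm
    return np.round(np.r_[R0.inv().apply(np.array(p)-p0)/0.25,(R0.inv()*Rm).as_rotvec()/(np.pi/2)],4)
E
cat > a.py <<'E'
from h import *
np.set_printoptions(precision=4,suppress=True)
print({k:v for k,v in r.get_obs().items()})
for c in("scene","top","wrist"):
    f=r.grab_frame(c); save(f,c+"0.png"); print(c,np.array(f["eye"]),f["attitude"],np.array(f["intrinsics"]).tolist(),f.keys())
    for t in("slidebox","recess","hinge_line","spatula","spatula_handle","spatula_tip","rest_seat","stain_bottle","bone_tub","petri_dish"):
        try:
            l=[(np.round(x["point"],1).tolist(),round(x["conf"],2)) for x in r.landmark_of(f,t)]
        except Exception as e: l=e
        print(t,l)
E
python3 a.py
```

```text
{'clock': 0.0, 'joints': array([-1.4541,  0.4778,  0.0224,  1.5565, -0.0115,  1.1093, -0.0831]), 'qvel': array([-0.0003, -0.    , -0.0009, -0.001 , -0.0011, -0.0019,  0.0016]), 'tau': array([ -0.0006, -59.6452,   1.6075, -28.1197,   0.0124,   0.0091,
        -0.    ]), 'tcp_pos': array([0.1504, 0.6574, 0.2303]), 'orientation': array([-0.3524, -3.1217,  0.003 ]), 'contact_force': array([ 0.4439, -0.5102,  0.1576]), 'moment': array([ 0.0416, -0.0043, -0.0283]), 'gripper_force': 0.0, 'grip_width': 0.08542718680235475}
scene [ 1.001  -0.5902  0.7624] [0.8561 0.2938 0.6048] [[388.88006430058573, 0.0, 311.69623473851914], [0.0, 388.88006430058573, 200.1978017354107], [0.0, 0.0, 1.0]] dict_keys(['pixels', 'intrinsics', 'eye', 'attitude', 'shot'])
slidebox [([284.9, 182.5], 0.67), ([358.7, 212.9], 0.65), ([434.2, 187.2], 0.64)]
recess [([351.6, 210.2], 0.94), ([276.9, 185.6], 0.79), ([424.2, 186.7], 0.75)]
hinge_line [([441.5, 178.7], 0.79), ([368.9, 195.8], 0.68), ([294.2, 170.8], 0.64)]
spatula [([161.9, 316.0], 0.89)]
spatula_handle [([160.4, 277.9], 0.69), ([185.4, 287.7], 0.55)]
spatula
[... 651 characters left out ...]
.86)]
spatula_handle [([479.3, 212.2], 0.96), ([450.3, 280.4], 0.6)]
spatula_tip [([442.6, 218.1], 0.91), ([472.5, 251.5], 0.82)]
rest_seat [([443.8, 220.1], 0.66)]
stain_bottle [([411.7, 155.8], 0.62), ([480.0, 214.3], 0.47)]
bone_tub [([188.7, 218.5], 0.85)]
petri_dish [([367.9, 149.7], 0.58)]
wrist [0.0705 0.6773 0.3738] [-0.2767 -0.2204  1.3346] [[322.5023735163739, 0.0, 318.04155490326565], [0.0, 322.5023735163739, 203.1267923828162], [0.0, 0.0, 1.0]] dict_keys(['pixels', 'intrinsics', 'eye', 'attitude', 'shot'])
slidebox [([14.4, 351.7], 0.94)]
recess []
hinge_line [([28.1, 357.5], 0.84)]
spatula []
spatula_handle []
spatula_tip []
rest_seat []
stain_bottle []
bone_tub []
petri_dish []
```

View pictures.

View pics/scene0.png

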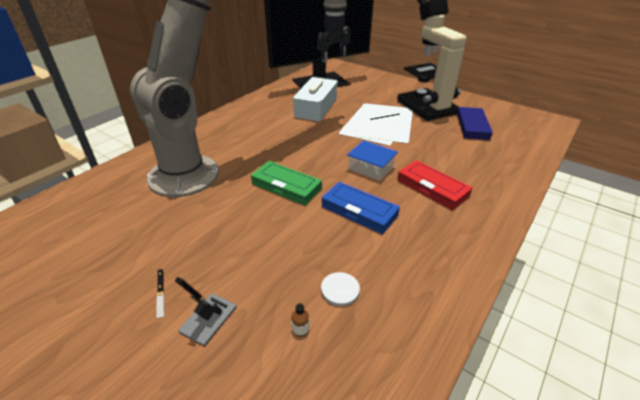

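View pics/top0.png

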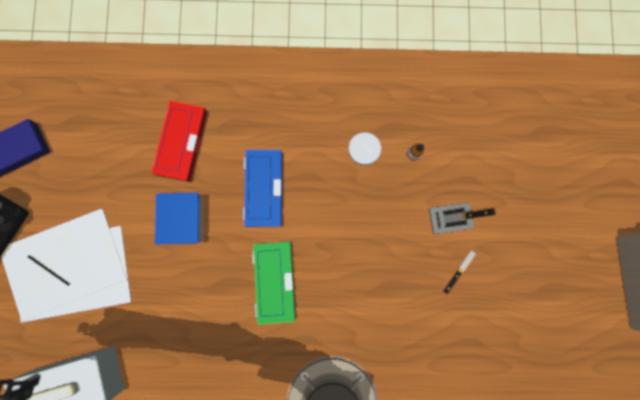

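```bash
cat > b.py <<'E'
from h import *
np.set_printoptions(precision=4,suppress=True)
S=r.grab_frame("scene");T=r.grab_frame("top")
for n,a,b in(("recess",(351.6,210.2),(279.5,188.9)),("hinge",(368.9,195.8),(246.3,186.3)),("handle",(185.4,287.7),(479.3,212.2)),("tip/seat",(216.5,309.6),(443,219)),("dish",(341.6,290.2),(367.9,149.7)),("tub",(371.7,167.8),(188.7,218.5))):
    print(n,*tri((S,T),(a,b)))
print("bottle",onz(T,(414,156),0))
for f in(S,T):
    g=cv2.cvtColor(f["pixels"],cv2.COLOR_RGB2HSV)
    m=cv2.inRange(g,(100,120,60),(125,255,255)); n,l,s,c=cv2.connectedComponentsWithStats(m)
    for i in range(1,n):
        if s[i,4]>1000:
            k=(l==i).astype(np.uint8); print(s[i],cv2.minAreaRect(cv2.findContours(k,0,1)[0][0]))
R0=tcp()[1].as_matrix();print(R0)
W=r.grab_frame("wrist"); p,q=tcp(); print("cam in tcp",q.inv().apply(W["eye"]-p),R0.T@att(W))
E
python3 b.py
```

```text
recess [0.5713 0.1542 0.0342] [0.00208103858295304, 0.0020810385829532468]
hinge [0.5763 0.2448 0.0324] [0.001138807556030794, 0.0011388075560307322]
handle [ 0.5045 -0.3509  0.1421] [0.0038589857028677363, 0.003858985702867632]
tip/seat [ 0.4987 -0.301   0.0085] [0.002520179799533593, 0.002520179799533597]
dish [ 0.6948 -0.0874  0.0111] [0.006568248629310096, 0.006568248629310018]
tub [0.4891 0.4071 0.0096] [0.004461412806246123, 0.004461412806246061]
bottle [ 0.6765 -0.225   0.    ]
[   0    7   34   77 1463] ((16.5, 45.0), (33.0, 76.0), 0.0)
[ 323  183   76   50 1961] ((359.34869384765625, 206.86993408203125), (74.75896453857422, 30.879615783691406), 22.249021530151367)
[   0  121   43   50 1389] ((14.719545364379883, 144.779052734375), (34.27666091918945, 48.11506652832031), 64.79888153076172)
[ 245  151   37   75 2536] ((262.9375, 187.9987030029297), (35.65892791748047, 74.69213104248047), 1.1934894323349)
[ 155  193   44   51 2120] ((176.5, 218.0), (50.0, 43.0), 90.0)
[[-0.9748  0.2229 -0.    ]
 [ 0.2229  0.9748 -0.    ]
 [ 0.     -0.     -1.    ]]
cam in tcp [ 0.0822  0.001  -0.1425] [[ 0.0014  0.9467  0.322 ]
 [ 1.     -0.0015 -0.0001]
 [ 0.0004  0.322  -0.9467]]
```

```bash
cat >> h.py <<'E'
V=np.array([[0,1.,0],[1,0,0],[0,0,-1]])  # tool x=+Y, y=+X, z down
def pitch(b,yaw=0):
    """tool z = b deg below horizontal towards box +x(world +Y); b=90 is V. yaw deg about world z"""
    return R.from_euler('z',yaw,degrees=True)*R.from_euler('x',b-90,degrees=True).inv()*R.from_matrix(V)
def chain(ws,start=None):
    p0,R0=start or tcp()
    for p,Rm in ws:
        p=np.array(p,float); t=(R0.inv()*Rm).as_rotvec()
        print(np.round(np.r_[R0.inv().apply(p-p0)/0.25,t/(np.pi/2)],4).tolist()); p0,R0=p,Rm
E
python3 - <<'E'
from h import *
print(pitch(70).as_matrix()[:,2],pitch(90).as_matrix())
p,q=tcp()
half=q*R.from_rotvec((q.inv()*pitch(90)).as_rotvec()/2)
chain([((.36,.52,.26),half),((.50,.34,.27),pitch(90)),((.57,.17,.27),pitch(90))])
E
```

```text
[ 0.          0.34202014 -0.93969262] [[ 0.  1.  0.]
 [ 1.  0.  0.]
 [ 0.  0. -1.]]
[-0.9402, -0.3513, -0.1149, -0.0, 0.0, 0.4284]
[-0.9121, -0.0109, -0.04, -0.0, 0.0, 0.4284]
[-0.68, 0.28, 0.0, 0.0, 0.0, 0.0]
```

>>> apply_moves(rows=[[-0.94, -0.351, -0.115, 0, 0, 0.428], [-0.94, -0.351, -0.115, 0, 0, 0.428], [-0.94, -0.351, -0.115, 0, 0, 0.428], [-0.94, -0.351, -0.115, 0, 0, 0.428], [-0.94, -0.351, -0.115, 0, 0, 0.428]])

```text
clock: 2.42
tcp_pos: [0.3664, 0.5158, 0.2613]
orientation: [1.376, 2.82, 0.002]
contact_force: [-0.5, 0.7, 0.6]
grip_width: 0.0852
gripper_force: 0.0
```

>>> apply_moves(rows=[[-0.912, -0.011, -0.04, 0, 0, 0.428], [-0.912, -0.011, -0.04, 0, 0, 0.428], [-0.912, -0.011, -0.04, 0, 0, 0.428], [-0.912, -0.011, -0.04, 0, 0, 0.428], [-0.912, -0.011, -0.04, 0, 0, 0.428]])

```text
clock: 3.05
tcp_pos: [0.5022, 0.337, 0.2705]
orientation: [2.226, 2.215, 0.001]
contact_force: [0.0, 0.8, -0.2]
grip_width: 0.0856
gripper_force: 0.0
```

>>> apply_moves(rows=[[-0.68, 0.28, 0, 0, 0, 0], [-0.68, 0.28, 0, 0, 0, 0], [-0.68, 0.28, 0, 0, 0, 0], [-0.68, 0.28, 0, 0, 0, 0], [-0.68, 0.28, 0, 0, 0, 0]])

```text
clock: 3.68
tcp_pos: [0.5697, 0.1724, 0.2698]
orientation: [-2.216, -2.225, -0.0]
contact_force: [0.5, 0.5, 0.3]
grip_width: 0.0858
gripper_force: 0.0
```

```bash
cat > c.py <<'E'
from h import *
import sys
np.set_printoptions(precision=4,suppress=True)
f=r.grab_frame("wrist"); n=sys.argv[1]; save(f,n+".png"); import pickle; pickle.dump(f,open(n+".pkl","wb"))
print(tcp()[0],f["eye"])
for t in sys.argv[2:]:
    print(t,[(np.round(x["point"],1).tolist(),round(x["conf"],2)) for x in r.landmark_of(f,t)])
E
python3 c.py w1 recess hinge_line
python3 - <<'E'
from h import *
chain([((.54,-.05,.28),pitch(90)),((.51,-.27,.30),pitch(90))])
E
```

```text
[0.5695 0.1731 0.2697] [0.5703 0.256  0.4123]
recess [([319.0, 180.4], 0.98), ([125.7, 211.1], 0.66)]
hinge_line [([106.2, 133.8], 0.89), ([323.6, 100.5], 0.88)]
[-0.8912, -0.1231, -0.0415, -0.0005, -0.0004, 0.0036]
[-0.88, -0.12, -0.08, 0.0, 0.0, 0.0]
```

View pics/w1.png

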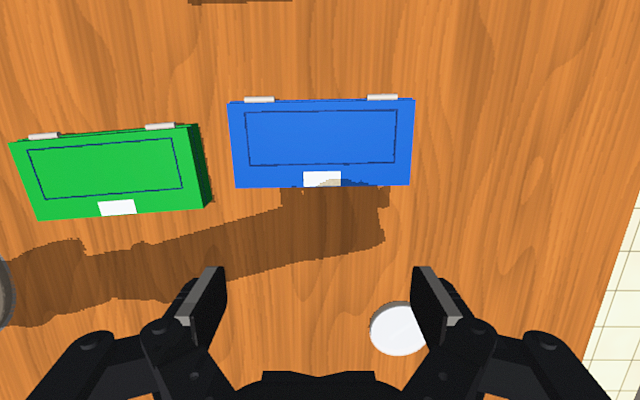

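```bash
python3 - <<'E'
from h import *
import pickle
np.set_printoptions(precision=4,suppress=True)
f=pickle.load(open("w1.pkl","rb"))
hsv=cv2.cvtColor(f["pixels"],cv2.COLOR_RGB2HSV)
m=cv2.inRange(hsv,(100,150,60),(125,255,255))|cv2.inRange(hsv,(0,0,225),(180,40,255))
m[:,:215]=0;m[:,430:]=0;m[:96]=0;m[195:]=0
m=cv2.morphologyEx(m,cv2.MORPH_OPEN,np.ones((5,5)))
# front edge: lowest row per column ; top back edge excluded
cs=np.arange(245,402,3); rows=[np.nonzero(m[:,c])[0].max()+.5 for c in cs]
k=np.polyfit(cs,rows,1);
for _ in range(3):
    e=np.abs(np.polyval(k,cs)-rows);k=np.polyfit(cs[e<1],np.array(rows)[e<1],1)
L,Rr=[onz(f,(c,np.polyval(k,c)),.038) for c in(245,400)]
print(k,L,Rr,"yaw",np.degrees(np.arctan2(Rr[1]-L[1],Rr[0]-L[0])))
rs=np.arange(120,180,4)
for nm,fn in(("l",np.min),("r",np.max)):
    q=[fn(np.nonzero(m[y])[0])for y in rs];kk=np.polyfit(rs,q,1)
    c=np.polyval(kk,186);c=np.polyval(kk,np.polyval(k,c));print(nm,onz(f,(c,np.polyval(k,c)),.038))
w=cv2.inRange(hsv[165:195,290:350],(0,0,200),(180,50,255));ys,xs=np.nonzero(w)
print("label",xs.min()+290,xs.max()+290,onz(f,((xs.min()+xs.max())/2+290,np.polyval(k,322)),.038))
print("recess lm",onz(f,(319,180.4),.024),"hinge",onz(f,(323.6,100.5),.024))
E
```

```text
[ -0.0187 191.9069] [0.4826 0.1487 0.038 ] [0.6692 0.1534 0.038 ] yaw 1.4459999829382468
l [0.4716 0.1484 0.038 ]
r [0.6788 0.1536 0.038 ]
label 303 340 [0.5748 0.151  0.038 ]
recess lm [0.5718 0.1541 0.024 ] hinge [0.5765 0.2487 0.024 ]
```

>>> apply_moves(rows=[[-0.89, -0.12, -0.04, 0, 0, 0.003], [-0.89, -0.12, -0.04, 0, 0, 0.003], [-0.89, -0.12, -0.04, 0, 0, 0.003], [-0.89, -0.12, -0.04, 0, 0, 0.003], [-0.89, -0.12, -0.04, 0, 0, 0.003]])

```text
clock: 4.45
tcp_pos: [0.5402, -0.0546, 0.2805]
orientation: [2.229, 2.213, 0.0]
contact_force: [-0.7, 0.4, 0.2]
grip_width: 0.0854
gripper_force: 0.0
```

>>> apply_moves(rows=[[-0.88, -0.12, -0.08, 0, 0, 0], [-0.88, -0.12, -0.08, 0, 0, 0], [-0.88, -0.12, -0.08, 0, 0, 0], [-0.88, -0.12, -0.08, 0, 0, 0], [-0.88, -0.12, -0.08, 0, 0, 0]])

```text
clock: 5.08
tcp_pos: [0.5099, -0.2735, 0.3002]
orientation: [2.227, 2.215, -0.001]
contact_force: [1.1, 0.9, -0.4]
grip_width: 0.0853
gripper_force: 0.0
```

```bash
python3 c.py w2 spatula_tip spatula_handle rest_seat
```

```text
[ 0.5106 -0.2712  0.2998] [ 0.5112 -0.1897  0.4426]
spatula_tip [([248.5, 233.1], 0.89), ([308.8, 180.4], 0.72)]
spatula_handle [([183.8, 195.6], 0.94)]
rest_seat [([308.5, 179.5], 0.77)]
```

View pics/w2.png

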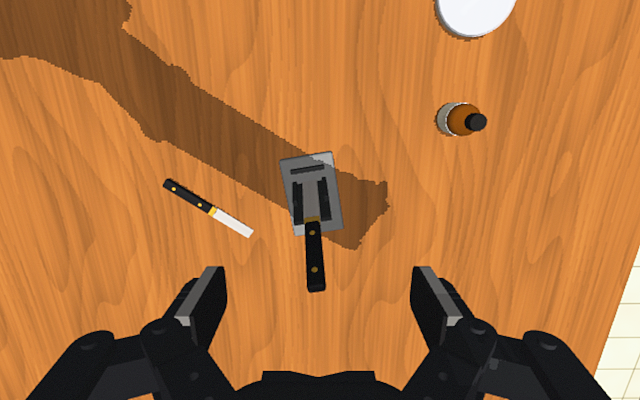

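```bash
python3 - <<'E'
from h import *
import pickle
f=pickle.load(open("w2.pkl","rb"))
c=f["pixels"][140:300,260:360]
cv2.imwrite("pics/w2c.png",cv2.cvtColor(cv2.resize(c,None,fx=3.75,fy=3.75,interpolation=cv2.INTER_NEAREST),cv2.COLOR_RGB2BGR))
p=f["pixels"].max(2)
for y in range(224,296,8): print(y,p[y,296:336].tolist())
E
```

```text
224 [22, 29, 54, 62, 74, 100, 111, 119, 97, 17, 12, 14, 14, 18, 22, 18, 21, 15, 17, 21, 21, 14, 12, 50, 88, 104, 103, 102, 103, 101, 103, 100, 102, 102, 101, 100, 102, 100, 100, 101]
232 [167, 167, 166, 166, 166, 167, 169, 176, 141, 32, 6, 14, 17, 66, 112, 120, 122, 127, 104, 44, 17, 19, 17, 16, 39, 98, 124, 122, 134, 138, 141, 137, 136, 136, 131, 132, 129, 125, 125, 131]
240 [222, 216, 208, 200, 201, 213, 220, 228, 193, 85, 13, 16, 18, 21, 15, 20, 19, 11, 15, 19, 18, 16, 17, 20, 11, 107, 192, 220, 219, 218, 220, 224, 198, 164, 165, 147, 121, 119, 123, 129]
248 [207, 217, 212, 206, 202, 198, 209, 226, 209, 135, 12, 10, 15, 19, 15, 21, 17, 18, 20, 19, 16, 18, 14, 22, 18, 3, 165, 231, 219, 218, 220, 216, 214, 217, 221, 214, 200, 194, 197, 210]
256 [210, 216, 214, 211, 205, 198, 205, 221, 234, 186, 11, 18, 20, 16, 19, 22, 18, 18, 18, 17, 21, 17, 18, 17, 17, 14, 18, 166, 231, 219, 219, 218, 215, 219, 219, 209, 193, 190, 195, 210]
264 [210, 202, 207, 214, 211, 203, 198, 206, 228, 191, 54, 14, 16, 17, 16, 17, 19, 19, 18, 15, 16, 19, 21, 13, 20, 19, 10, 74, 180, 227, 220, 216, 214, 219, 220, 218, 197, 184, 195, 210]
272 [217, 207, 205, 211, 212, 204, 198, 200, 210, 189, 105, 13, 19, 18, 13, 12, 25, 50, 69, 53, 18, 16, 17, 16, 18, 13, 16, 9, 104, 195, 226, 217, 216, 219, 221, 219, 208, 190, 191, 206]
280 [219, 211, 201, 200, 210, 207, 199, 201, 203, 228, 190, 3, 9, 15, 18, 17, 18, 22, 19, 18, 17, 20, 16, 18, 17, 21, 20, 14, 10, 166, 232, 221, 219, 219, 220, 219, 206, 205, 213, 211]
288 [220, 214, 207, 197, 197, 202, 202, 203, 205, 208, 186, 108, 15, 24, 28, 25, 27, 26, 24, 27, 22, 22, 24, 22, 24, 25, 18, 20, 16, 115, 202, 223, 220, 220, 220, 217, 205, 203, 214, 221]
```

View pics/w2c.png

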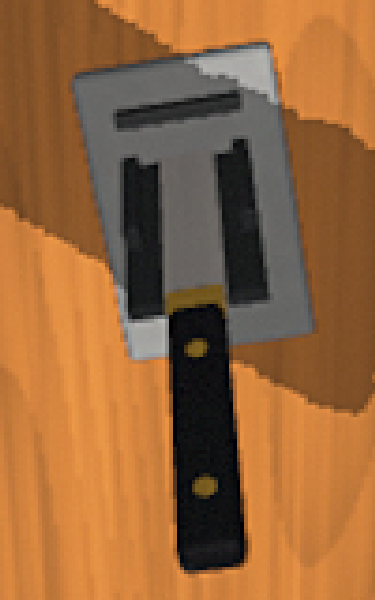

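```bash
cat > fit.py <<'E'
from h import *
import pickle,sys
from scipy.optimize import minimize
np.set_printoptions(precision=4,suppress=True)
def axes(psi,lean=20):
    a,l=np.radians(psi),np.radians(lean)
    rx=np.array([-np.sin(a),np.cos(a),0]) # rest +x (psi from world +Y)
    x=rx*np.sin(l)-np.array([0,0,1])*np.cos(l); z=rx*np.cos(l)+np.array([0,0,1])*np.sin(l)
    return rx,x,np.cross(z,x),z
def edges(f,rows):
    p=f["pixels"].max(2).astype(float); return p
fs=[pickle.load(open(a+".pkl","rb")) for a in sys.argv[1:]]
def pred(f,q):
    rx,x,y,z=axes(q[2],q[4] if len(q)>4 else 20); t=np.array([q[0],q[1],q[3]])
    P=[t-x*s+y*u*.009+z*v*.0055 for s in(.087,.18) for u in(-1,1) for v in(-1,1)]
    return proj(f,P)
SS=4
def cost(q,full=False):
    c=0
    for f in fs:
        uv=pred(f,q); h=cv2.convexHull(((uv+.5)*SS*16).astype(np.int32).reshape(-1,1,2)[:,0]) 
        m=np.zeros((400*SS,640*SS),np.uint8); cv2.fillConvexPoly(m,h,255,shift=4)
        m=cv2.resize(m,(640,400),interpolation=cv2.INTER_AREA)/255.
        c+=((m-f["D"])**2*f["w"]).sum()
    return c
for f in fs:
    p=f["pixels"].max(2).astype(float); D=np.clip((130-p)/110,0,1)
    uv=pred(f,[.5,-.30,9,.012]); hull=cv2.convexHull(uv.astype(np.float32))
    # window: handle area beyond the foot
    w=np.zeros((400,640)); a=uv[4:].mean(0);b=uv[:4].mean(0); 
    cv2.line(w,tuple(int(v) for v in (b+.25*(a-b))),tuple(int(v) for v in (a+(a-b)*.25)),1,40)
    h,s,v=cv2.split(cv2.cvtColor(f["pixels"],cv2.COLOR_RGB2HSV))
    f["D"]=cv2.morphologyEx(D,cv2.MORPH_CLOSE,np.ones((7,7)));f["w"]=w
free=[[.5,-.30,9,.012]]
best=None
for x0 in(.49,.5,.51):
    for fz in ([False,True] if len(fs)>1 else [False]):
        g=(lambda q:cost([q[0],q[1],q[2]*100,.012])) if not fz else (lambda q:cost([q[0],q[1],q[2]*100,q[3]]))
        s=[x0,-.30,.09]+([.012] if fz else [])
        o=minimize(g,s,method="Nelder-Mead",options=dict(initial_simplex=np.array([s]+[[v+(.01 if i==j else 0)*(3 if i==2 else 1) for i,v in enumerate(s)] for j in range(len(s))]),xatol=1e-5,fatol=.01))
        print(fz,o.x,o.fun)
f=fs[0]; print("tip px",proj(f,[o.x[0],o.x[1],.012]))
E
python3 fit.py w2
```

```text
False [ 0.5023 -0.3014  0.0515] 131.01634501669733
False [ 0.4999 -0.3018  0.0864] 149.3484312772265
False [ 0.5017 -0.3015  0.0607] 137.99180760101802
tip px [[311.3291 178.9391]]
```

```bash
python3 - <<'E'
from h import *
chain([((.44,-.30,.28),pitch(110,7))])
E
```

```text
[-0.1223, -0.2844, 0.0782, -0.0137, -0.2227, -0.0764]
```

>>> apply_moves(rows=[[-0.122, -0.284, 0.078, -0.014, -0.223, -0.076], [-0.122, -0.284, 0.078, -0.014, -0.223, -0.076], [-0.122, -0.284, 0.078, -0.014, -0.223, -0.076], [-0.122, -0.284, 0.078, -0.014, -0.223, -0.076]])

```text
clock: 5.78
tcp_pos: [0.4408, -0.3011, 0.2814]
orientation: [1.9, 2.139, -0.33]
contact_force: [0.5, -0.2, -0.7]
grip_width: 0.0853
gripper_force: 0.0
```

```bash
python3 c.py w3 spatula_tip spatula_handle rest_seat; python3 fit.py w3; python3 fit.py w2 w3; python3 - <<'E'
from h import *
f=cv2.imread("pics/w3.png");print(tcp()[1].as_matrix().round(3).tolist())
E
```

```text
[ 0.4407 -0.3022  0.2816] [ 0.4263 -0.1747  0.387 ]
spatula_tip [([282.5, 145.2], 0.82), ([364.0, 95.0], 0.68)]
spatula_handle [([376.3, 190.0], 0.79), ([215.9, 94.8], 0.62)]
rest_seat [([363.7, 93.4], 0.71)]
False [ 0.4962 -0.3017  0.105 ] 162.66644628099175
False [ 0.496  -0.302   0.1122] 158.17771257717152
False [ 0.4942 -0.3023  0.1371] 146.44078622017597
tip px [[361.4915  92.1882]]
False [ 0.4979 -0.302   0.1002] 337.5169376050534
True [ 0.4976 -0.306   0.1139  0.0069] 267.5521660137074
False [ 0.4986 -0.3017  0.0922] 339.05486637370876
True [ 0.4979 -0.3062  0.1098  0.0066] 264.2170851007718
False [ 0.4965 -0.3022  0.1143] 339.78686036203493
True [ 0.4964 -0.306   0.1288  0.0072] 280.6194869741771
tip px [[307.4797 182.0869]]
[[-0.107, 0.993, 0.041], [0.933, 0.115, -0.341], [-0.344, 0.002, -0.939]]
```

View pics/w3.png

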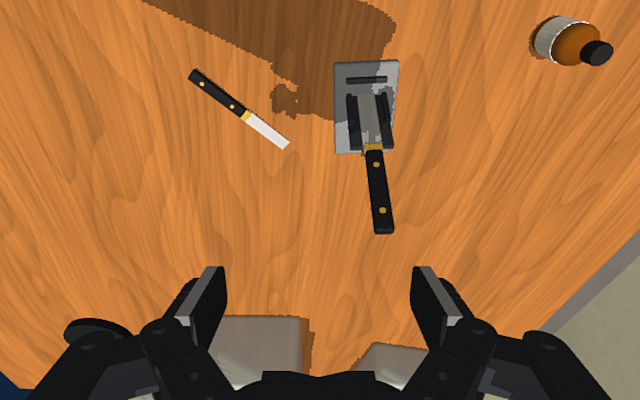

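```bash
python3 - <<'E'
from h import *
import pickle
from fit import axes
E
python3 - <<'E'
from h import *
import pickle
np.set_printoptions(precision=4,suppress=True)
a,b=[pickle.load(open(n+".pkl","rb")) for n in("w2","w3")]
def pins(f,box):
    x0,y0,x1,y1=box;h=cv2.cvtColor(f["pixels"],cv2.COLOR_RGB2HSV)[y0:y1,x0:x1]
    m=(h[...,1]>100)&(h[...,2]>50);n,l,s,c=cv2.connectedComponentsWithStats(m.astype(np.uint8))
    return [(c[i]+[x0,y0],s[i,4]) for i in range(1,n) if s[i,4]>3]
A=[pins(a,(308,228,318,238)),pins(a,(309,264,320,276))];B=[pins(b,(371,159,381,170)),pins(b,(377,204,388,216))]
print(A,B)
p1,p2=[tri((a,b),(u[0][0],v[0][0])) for u,v in zip(A,B)]
print(p1,p2); d=p1[0]-p2[0];L=np.linalg.norm(d);d/=L;print(L,d,"lean",np.degrees(np.arccos(-d[2])),"yaw",np.degrees(np.arctan2(-d[0],d[1])))
for n,u,v in(("tip",(308.6,180),(364,94.5)),):print(n,tri((a,b),(u,v)))
# foot corners on z=.012
for f,cs in((a,[(281,160),(331.5,152),(343,228),(295.5,236)]),(b,[(334,63),(398,60),(393,152),(336,154)])):
    P=[onz(f,c,.012) for c in cs];print(np.mean(P,0),np.degrees(np.arctan2(-(P[0]-P[3])[0],(P[0]-P[3])[1])),np.degrees(np.arctan2(-(P[1]-P[2])[0],(P[1]-P[2])[1])),np.linalg.norm(P[0]-P[3]),np.linalg.norm(P[1]-P[0]))
E
```

```text
False [ 0.49 -0.3   0.09] 0.0
False [ 0.5  -0.3   0.09] 0.0
False [ 0.51 -0.3   0.09] 0.0
[[(array([311.6667, 232.125 ]), np.int32(24))], [(array([314.1212, 269.1212]), np.int32(33))]] [[(array([375.8378, 164.    ]), np.int32(37))], [(array([382.3696, 209.8913]), np.int32(46))]]
(array([ 0.5038, -0.3349,  0.1162]), [5.6344181206381315e-05, 5.634418120658466e-05]) (array([ 0.5069, -0.3527,  0.1647]), [6.646780775763052e-05, 6.646780775748941e-05])
0.05185655070825643 [-0.0599  0.3444 -0.9369] lean 20.460943104040947 yaw 9.871646222938367
tip (array([ 0.4977, -0.3035,  0.013 ]), [0.0007761954908196857, 0.0007761954908195924])
[ 0.5037 -0.3254  0.012 ] 8.386100744601052 9.099576303222186 0.11355424196053417 0.06884882835443566
[ 0.5034 -0.3249  0.012 ] 9.986770673316974 12.473980962898677 0.11514186250020923 0.07040484225182224Traceback (most recent call last):
  File "<stdin>", line 3, in <module>
  File "fit.py", line 42, in <module>
    f=fs[0]; print("tip px",proj(f,[o.x[0],o.x[1],.012]))
      ~~^^^
IndexError: list index out of range
```

```bash
cat >> h.py <<'E'
YR=9.5; TIP=np.array([.4984,-.3033,.012]); S=.123; DEL=42; BX=np.array([.5752,.151]); YB=1.45
def tcpfor(tip,a,yaw,s=S,dl=DEL):
    """tool pose putting spatula tip at tip, pitch a deg below horizontal"""
    h=np.array([-np.sin(np.radians(yaw)),np.cos(np.radians(yaw)),0]);d=lambda k:h*np.cos(np.radians(k))-np.array([0,0,np.sin(np.radians(k))])
    return np.array(tip)-s*d(a)+.019*d(a+dl),pitch(a+dl,yaw)
def boxp(x,z,y=0):
    """box coords (x behind front face, z above bench) -> world"""
    c,s=np.cos(np.radians(YB)),np.sin(np.radians(YB)); return np.array([BX[0]-s*x-c*y,BX[1]+c*x-s*y,z])
E
python3 - <<'E'
from h import *
p,q=tcpfor(TIP,70,YR); print(p,q.as_matrix()[:,2])
chain([(p-.1*q.as_matrix()[:,2],q),(p-.03*q.as_matrix()[:,2],q),(p,q)])
E
```

```text
[ 0.50651803 -0.35181145  0.1099657 ] [ 0.06182792 -0.36946909 -0.92718385]
[0.039, 0.2353, 0.321, -0.0104, -0.021, -0.0304]
[-0.0, 0.0, 0.28, 0.0, 0.0, 0.0]
[0.0, 0.0, 0.12, 0.0, 0.0, 0.0]
```

>>> apply_moves(rows=[[0.039, 0.235, 0.321, -0.01, -0.021, -0.03], [0.039, 0.235, 0.321, -0.01, -0.021, -0.03], [0.039, 0.235, 0.321, -0.01, -0.021, -0.03]])

```text
clock: 6.35
tcp_pos: [0.4995, -0.3142, 0.1998]
orientation: [1.827, 2.162, -0.362]
contact_force: [0.2, -0.7, 0.1]
grip_width: 0.0857
gripper_force: 0.0
```

>>> apply_moves(rows=[[0, 0, 0.14, 0, 0, 0], [0, 0, 0.28, 0, 0, 0], [0, 0, 0.28, 0, 0, 0]])

```text
clock: 6.72
tcp_pos: [0.5017, -0.3409, 0.1366]
orientation: [1.83, 2.159, -0.36]
contact_force: [-0.0, -0.1, -0.5]
grip_width: 0.0854
gripper_force: 0.0
```

```bash
python3 c.py w4 spatula_handle; python3 - <<'E'
from h import *
import pickle
p,q=tcpfor(TIP,70,YR); chain([(p,q)])
f=pickle.load(open("w4.pkl","rb")); x=(p*0)
E
```

```text
[ 0.5028 -0.3407  0.1378] [ 0.4818 -0.2116  0.2377]
spatula_handle [([78.3, 86.6], 0.87), ([321.9, 279.1], 0.55)]
[-0.0006, 0.0036, 0.1234, -0.0002, 0.0002, -0.0001]
```

View pics/w4.png

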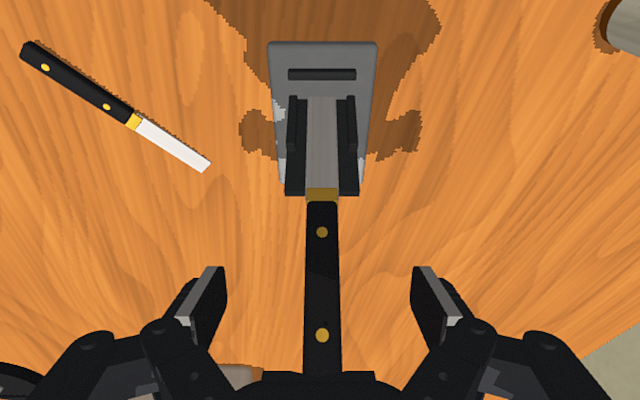

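Spatula is centred and upright in the view (handle axis at column 322, pins at rows 232 and 335), so yaw and lateral are right. Going in to grip.

>>> apply_moves(rows=[[0, 0, 0.06, 0, 0, 0], [0, 0.003, 0.123, 0, 0, 0], [0, 0.003, 0.123, 0, 0, 0]])

```text
clock: 7.2
tcp_pos: [0.5054, -0.351, 0.1073]
orientation: [1.827, 2.161, -0.358]
contact_force: [-0.0, 0.0, -1.0]
grip_width: 0.0854
gripper_force: 0.0
```

>>> apply_moves(rows=[[0, 0, 0, 0, 0, 0], [0, 0, 0, 0, 0, 0], [0, 0, 0, 0, 0, 0], [0, 0, 0, 0, 0, 0], [0, 0, 0, 0, 0, 0]], claw=0, newtons=110)

```text
clock: 7.82
tcp_pos: [0.5065, -0.3508, 0.1087]
orientation: [1.825, 2.16, -0.356]
contact_force: [0.1, 1.5, 3.0]
grip_width: 0.0165
gripper_force: 107.2
```

>>> apply_moves(rows=[[0, 0, 0, 0, 0, 0], [0, 0, 0, 0, 0, 0], [0, 0, 0, 0, 0, 0]])

```text
clock: 8.2
tcp_pos: [0.5065, -0.3508, 0.1086]
orientation: [1.825, 2.16, -0.356]
contact_force: [-0.4, 3.0, 5.3]
grip_width: 0.0161
gripper_force: 107.3
```

```bash
python3 - <<'E'
from h import *
import pickle
p,q=tcp(); pickle.dump((p,q.as_rotvec()),open("grasp.pkl","wb")); print(p,q.as_rotvec())
x=np.array([-.058,.337,-.94]);x/=np.linalg.norm(x)
chain([(p-x*.12,q)])
E
```

```text
[ 0.50652642 -0.3507782   0.10862069] [ 1.82521741  2.15966661 -0.35561663]
[-0.321, 0.0001, -0.3568, 0.0, 0.0, 0.0]
```

>>> apply_moves(rows=[[-0.06, 0, -0.067, 0, 0, 0], [-0.16, 0, -0.178, 0, 0, 0], [-0.26, 0, -0.289, 0, 0, 0], [-0.321, 0, -0.357, 0, 0, 0], [-0.321, 0, -0.357, 0, 0, 0]])

```text
clock: 8.82
tcp_pos: [0.5135, -0.3925, 0.2225]
orientation: [1.826, 2.156, -0.355]
contact_force: [0.1, 0.2, -1.0]
grip_width: 0.0163
gripper_force: 107.4
```

```bash
python3 c.py w5 spatula_tip spatula_handle
```

```text
[ 0.5129 -0.3914  0.2209] [ 0.4927 -0.2631  0.3234]
spatula_tip [([314.8, 99.0], 0.76), ([213.2, 69.8], 0.69)]
spatula_handle [([315.1, 319.8], 0.85)]
```

View pics/w5.png

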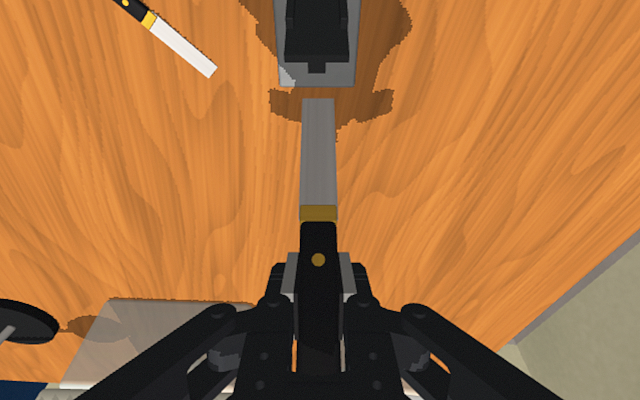

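```bash
python3 - <<'E'
from h import *
import pickle
from scipy.optimize import least_squares
np.set_printoptions(precision=4,suppress=True)
f=pickle.load(open("w5.pkl","rb")); p,q=tcp()
def pts(tx,tz,dl):  # tip in tool frame (x,z), spatula dir
    k=np.radians(dl); d=np.array([np.sin(k),0,np.cos(k)]); n=np.array([np.cos(k),0,-np.sin(k)])
    t=np.array([tx,0,tz]); P=np.array([t+n*.001,t-d*.109+n*.0055,t-d*.087+n*.0055])
    return P
k=np.radians(42);t0=np.array([S*np.sin(k),-.019+S*np.cos(k)])
pg,qg=pickle.load(open("grasp.pkl","rb"));qg=R.from_rotvec(qg)
print("tip in tool: nominal",t0,"from measured",qg.inv().apply(TIP-pg), "spat dir",qg.inv().apply([-.058,.337,-.94]))
W=lambda P:q.apply(P)+p
print(proj(f,W(pts(*t0,42))), "obs tip 318,98 pin 318,259 handle start ~221")
ob=np.array([98,259.,221])
o=least_squares(lambda v:np.r_[proj(f,W(pts(*v)))[:,1]-ob,[ (v[2]-42)/1.5,(v[0]-t0[0])/.002,(v[1]-t0[1])/.002]],np.r_[t0,42],x_scale=[.01,.01,10]);print(o.x,o.fun)
E
```

```text
tip in tool: nominal [0.0823 0.0724] from measured [ 0.0808 -0.      0.0716] spat dir [ 0.669  -0.0002  0.7436]
[[314.4925  88.371 ]
 [314.2032 248.5563]
 [314.2618 206.0737]] obs tip 318,98 pin 318,259 handle start ~221
[ 0.0767  0.0734 43.7086] [-0.3324  1.9618 -2.454   1.1391 -2.7864  0.4845]
```

```bash
python3 - <<'E'
from h import *
import pickle
np.set_printoptions(precision=4,suppress=True)
f4=pickle.load(open("w4.pkl","rb"));f5=pickle.load(open("w5.pkl","rb"))
P=np.array([[.5038,-.3349,.1162],[.5069,-.3527,.1647]])
print("w4 pred",proj(f4,P),"obs (322,232) (322,335)")
# triangulate in spatula-fixed tool frame: w5 vs. earlier; tip & pin with scene cam now
S_=r.grab_frame("scene");save(S_,"s5.png")
p,q=tcp()
for t in("spatula_tip","spatula_handle"):
    print(t,[(np.round(x["point"],1).tolist(),round(x["conf"],2)) for x in r.landmark_of(S_,t)])
print(proj(S_,[q.apply([.0808,0,.0716])+p,q.apply([.0767,0,.0734])+p]))
c=S_["pixels"]; u=proj(S_,[p])[0].astype(int); print(u)
y0,x0=max(u[1]-60,0),max(u[0]-75,0)
cv2.imwrite("pics/s5c.png",cv2.cvtColor(cv2.resize(c[y0:y0+120,x0:x0+150],None,fx=5,fy=5,interpolation=cv2.INTER_CUBIC),cv2.COLOR_RGB2BGR));print(x0,y0)
E
```

```text
w4 pred [[321.647  232.0304]
 [322.1127 335.1282]] obs (322,232) (322,335)
spatula_tip [([189.7, 291.6], 0.77), ([160.8, 318.8], 0.52)]
spatula_handle [([161.3, 282.8], 0.76), ([160.0, 264.7], 0.74)]
[[192.4786 291.0529]
 [190.9988 292.687 ]]
[163 276]
88 216
```

View pics/s5c.png

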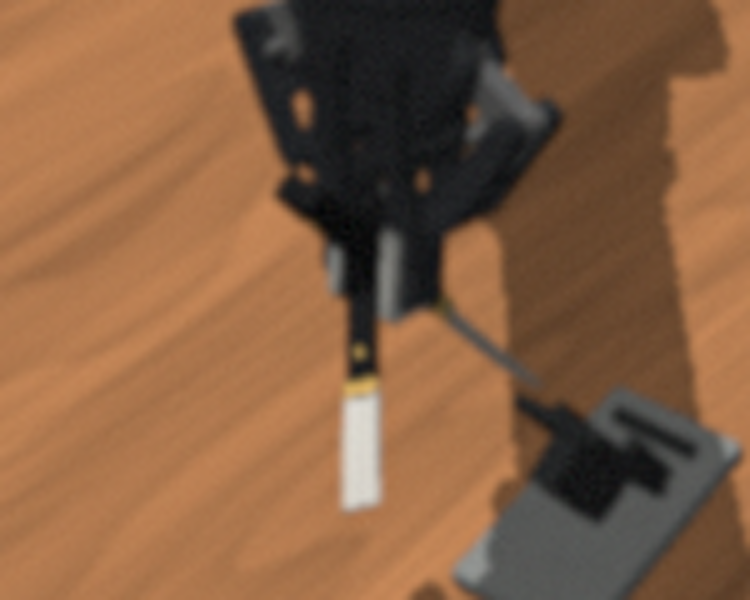

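```bash
cat > hold.py <<'E'
from h import *
import pickle,sys
from scipy.optimize import least_squares
np.set_printoptions(precision=4,suppress=True)
f4=pickle.load(open("w4.pkl","rb"))
x=np.array([-.058,.337,-.94]);x/=np.linalg.norm(x);z=np.array([-.159,.926,.342])
s=np.arange(.07,.115,.0005);P=np.array([TIP-x*v+z*.003 for v in s]);rows=proj(f4,P)[:,1]
sf=np.interp([188,201],rows,s) if rows[0]<rows[-1] else np.interp([188,201],rows[::-1],s[::-1]); print("ferrule s",sf)
def fit(name,tcppose,ob,reg=None):
    f=pickle.load(open(name+".pkl","rb"));p,q=tcppose
    def pts(tx,tz,dl):
        k=np.radians(dl); d=np.array([np.sin(k),0,np.cos(k)]); n=np.array([np.cos(k),0,-np.sin(k)])
        t=np.array([tx,0,tz]); return q.apply(np.array([t+n*.001,t-d*.109+n*.0055,t-d*sf[0]+n*.003,t-d*sf[1]+n*.003]))+p
    for sg in (3,.05):
        o=least_squares(lambda v:np.r_[proj(f,pts(*v))[:,1]-ob,(v[2]-42)/sg],[.081,.072,42],x_scale=[.01,.01,10])
        u=o.x;k=np.radians(u[2]);n=np.array([np.sin(k),np.cos(k)]);g=np.array([0,-.019])
        print(u,o.fun,"s at grasp",n@(u[:2]-g),"perp",np.array([n[1],-n[0]])@(u[:2]-g))
if __name__=="__main__":
    p,q=tcp(); fit("w5",(p,q),np.array([98,259,206,221.]))
E
python3 hold.py
```

```text
ferrule s [0.0794 0.0882]
[ 0.0768  0.0742 42.5226] [ 0.0581  0.0447 -0.2535  0.1531  0.1742] s at grasp 0.12058099858606872 perp -0.0063435857654952875
[ 0.0768  0.0733 42.0003] [ 0.128   0.1622 -0.3755  0.0899  0.0066] s at grasp 0.12000419429524202 perp -0.004725619197501617
```

```bash
cat >> h.py <<'E'
TT=np.array([.0768,.0015,.0737]); DEL=42.3
def pose(tip,a,yaw=YB):
    q=pitch(a+DEL,yaw); return np.array(tip)-q.apply(TT),q
E
python3 - <<'E'
from h import *
np.set_printoptions(precision=4,suppress=True)
p,q=tcp(); print(p)
A=pose([.52,-.15,.14],60,7);B=pose([.56,.02,.10],42,3);C=pose(boxp(-.03,.05),28);D=pose(boxp(-.03,.016),28)
for P in(A,B,C,D):print(P[0])
chain([A,B,C,D])
E
```

```text
[ 0.5127 -0.3906  0.2199]
[ 0.5257 -0.2091  0.2284]
[ 0.5629 -0.0637  0.1657]
[0.5769 0.0239 0.0935]
[0.5769 0.0239 0.0595]
[0.643, 0.1724, -0.2961, 0.0064, 0.107, 0.0283]
[0.5996, 0.2183, 0.1258, 0.0026, 0.1999, 0.0446]
[0.3164, 0.0744, 0.3219, -0.0038, 0.1555, 0.0168]
[-0.0458, -0.0, 0.128, 0.0, 0.0, 0.0]
```

>>> apply_moves(rows=[[0.643, 0.172, -0.296, 0.006, 0.107, 0.028], [0.643, 0.172, -0.296, 0.006, 0.107, 0.028], [0.643, 0.172, -0.296, 0.006, 0.107, 0.028], [0.643, 0.172, -0.296, 0.006, 0.107, 0.028]])

```text
clock: 9.62
tcp_pos: [0.5277, -0.2038, 0.2286]
orientation: [1.959, 2.236, -0.208]
contact_force: [0.1, 0.1, -1.0]
grip_width: 0.016
gripper_force: 107.4
```

>>> apply_moves(rows=[[0.6, 0.218, 0.126, 0.003, 0.2, 0.045], [0.6, 0.218, 0.126, 0.003, 0.2, 0.045], [0.6, 0.218, 0.126, 0.003, 0.2, 0.045], [0.6, 0.218, 0.126, 0.003, 0.2, 0.045]])

```text
clock: 10.12
tcp_pos: [0.5629, -0.0621, 0.1648]
orientation: [-2.107, -2.228, -0.103]
contact_force: [0.8, -0.7, -0.9]
grip_width: 0.0161
gripper_force: 107.4
```

>>> apply_moves(rows=[[0.316, 0.074, 0.322, -0.004, 0.155, 0.017], [0.316, 0.074, 0.322, -0.004, 0.155, 0.017], [0.316, 0.074, 0.322, -0.004, 0.155, 0.017], [0.316, 0.074, 0.322, -0.004, 0.155, 0.017]])

```text
clock: 10.62
tcp_pos: [0.5779, 0.0209, 0.0949]
orientation: [-2.012, -2.06, -0.349]
contact_force: [0.7, -0.2, 0.2]
grip_width: 0.016
gripper_force: 107.4
```

```bash
python3 c.py w6 recess spatula_tip; python3 - <<'E'
from h import *
np.set_printoptions(precision=4,suppress=True)
import pickle
p,q=tcp(); print("tip",q.apply(TT)+p); D=pose(boxp(-.03,.016),28); chain([D,pose(boxp(.008,.015),28)])
f=pickle.load(open("w6.pkl","rb"))
print("box pred corners front top",proj(f,[boxp(0,.038,.105),boxp(0,.038,-.105),boxp(0,.0,.105),boxp(0,0,-.105),boxp(0,.038,.022),boxp(0,.038,-.022)]).tolist())
E
```

```text
[0.5783 0.0209 0.0954] [0.5776 0.0522 0.2568]
recess [([315.2, 69.3], 0.75)]
spatula_tip [([317.6, 102.2], 0.7)]
tip [0.5778 0.1186 0.0521]
[-0.0397, -0.0063, 0.1401, 0.0032, 0.0018, -0.0004]
[0.1418, -0.0, 0.055, 0.0, 0.0, 0.0]
box pred corners front top [[162.97609888404978, 62.25414749672949], [470.76271453654357, 62.37461265653188], [185.69325030666454, 83.61321826166625], [448.1572962776517, 83.662755040109], [284.84035860329845, 62.30184416960191], [349.32885094365975, 62.32708443717727]]
```

View pics/w6.png

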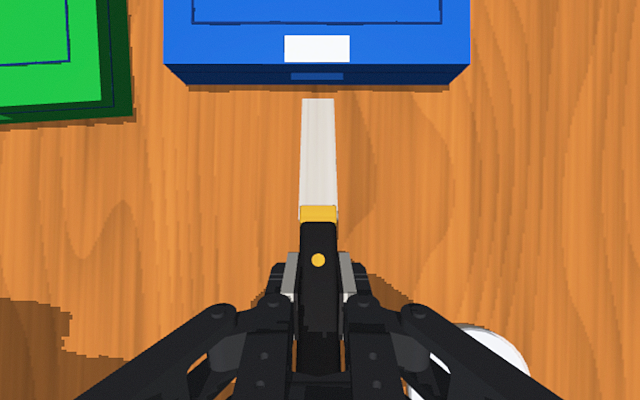

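```bash
sed -i 's/BX=np.array(\[.5752,.151\])/BX=np.array([.5752,.150])/' h.py; python3 - <<'E'
from h import *
chain([pose(boxp(-.015,.016),28),pose(boxp(.009,.0148),28)])
E
```

```text
[0.0131, -0.0066, 0.1588, 0.0032, 0.0018, -0.0004]
[0.0888, 0.0, 0.0369, 0.0, 0.0, 0.0]
```

>>> apply_moves(rows=[[0.005, -0.003, 0.08, 0.003, 0.002, 0], [0.013, -0.007, 0.159, 0.003, 0.002, 0], [0.013, -0.007, 0.159, 0.003, 0.002, 0], [0.013, -0.007, 0.159, 0.003, 0.002, 0]])

```text
clock: 11.28
tcp_pos: [0.5754, 0.0393, 0.058]
orientation: [-2.005, -2.057, -0.347]
contact_force: [0.5, -0.6, -0.2]
grip_width: 0.0165
gripper_force: 107.5
```

```bash
python3 c.py w7 recess; python3 - <<'E'
from h import *
np.set_printoptions(precision=4,suppress=True)
p,q=tcp(); print("tip",q.apply(TT)+p,r.get_obs()["contact_force"]); chain([pose(boxp(.009,.0148),28)])
import pickle
f=pickle.load(open("w7.pkl","rb"))
print(proj(f,[boxp(0,.038,.105),boxp(0,.038,-.105),boxp(0,0,.105),boxp(0,0,-.105),boxp(0,.024,.02),boxp(0,.011,-.02)]).tolist())
cv2.imwrite("pics/w7c.png",cv2.cvtColor(cv2.resize(f["pixels"][20:170,220:420],None,fx=4,fy=4,interpolation=cv2.INTER_CUBIC),cv2.COLOR_RGB2BGR))
E
```

```text
[0.5757 0.0391 0.0584] [0.5759 0.0699 0.2201]
recess [([317.3, 74.5], 0.91)]
tip [0.5748 0.1362 0.0152] [ 0.0313 -0.2948 -0.2732]
[0.0857, 0.0025, 0.0321, -0.0009, -0.0009, -0.0002]
[[137.15538041644277, 67.61560252564925], [506.36621229326744, 68.01704748259615], [168.2957056901703, 91.7981588652274], [474.1545310311328, 92.19019857772045], [288.6396569136649, 77.76817734534391], [351.8098935802775, 85.93072547764851]]
```

View pics/w7c.png

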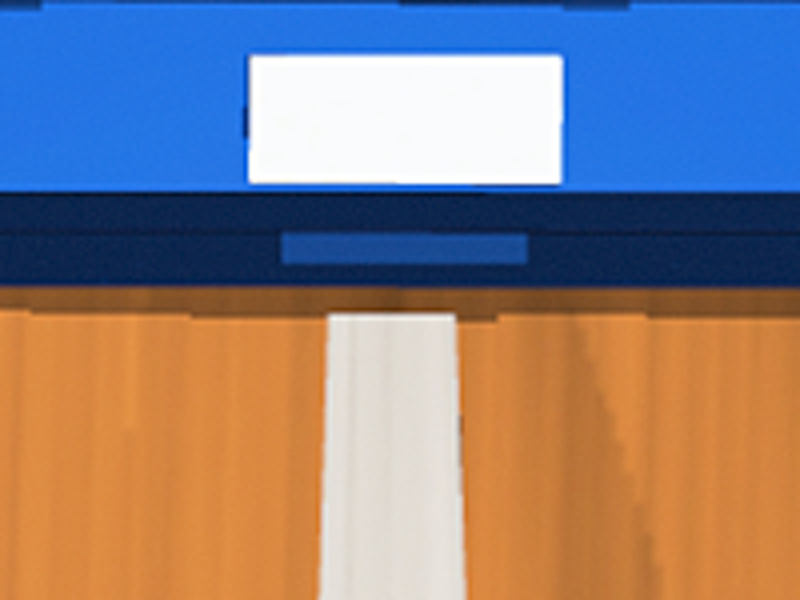

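>>> apply_moves(rows=[[0.03, 0.002, 0.011, 0, 0, 0], [0.057, 0.002, 0.021, 0, 0, 0], [0.086, 0.002, 0.032, 0, 0, 0], [0.086, 0.002, 0.032, 0, 0, 0]])

```text
clock: 11.88
tcp_pos: [0.5752, 0.0631, 0.0578]
orientation: [-2.004, -2.058, -0.347]
contact_force: [0.0, -0.0, -1.7]
grip_width: 0.0162
gripper_force: 107.3
```

```bash
python3 - <<'E'
from h import *
np.set_printoptions(precision=4,suppress=True)
p,q=tcp(); print("tip",q.apply(TT)+p,r.get_obs()["contact_force"],r.get_obs()["moment"])
# lever path: tip kept ahead: radius rr about hinge (x=.098,z=.024), blade angle a
def lev(th,a,rr=.090,off=0):
    t=np.radians(th); return pose(boxp(.098-rr*np.cos(t),.024+rr*np.sin(t)+off),a)
start=(p,q)
# calls of 5 rows, each from pose at call start
import itertools
ths=[3,7,11,15,19, 24,30,36,42,48, 54,60,66,72,78, 84,90,96,102,108]
amap=lambda t:np.interp(t,[0,20,110],[28,30,72])
P0=start
for i in range(0,20,5):
    for t in ths[i:i+5]:
        T=lev(t,amap(t)); print(t,np.round(np.r_[P0[1].inv().apply(T[0]-P0[0])/.25,(P0[1].inv()*T[1]).as_rotvec()/(np.pi/2)],3).tolist())
    P0=T;print("TCP",T[0])
E
```

```text
tip [0.5739 0.1603 0.0145] [ 0.0124 -0.0402 -1.6607] [-0.6919 -0.0992 -0.0191]
3 [0.013, 0.003, -0.059, -0.002, -0.004, 0.001]
7 [0.026, 0.003, -0.084, -0.002, -0.009, 0.001]
11 [0.04, 0.003, -0.108, -0.002, -0.013, 0.001]
15 [0.056, 0.003, -0.131, -0.002, -0.018, 0.001]
19 [0.073, 0.002, -0.153, -0.002, -0.022, 0.001]
TCP [0.5758 0.0672 0.1   ]
24 [0.03, -0.0, -0.035, 0.0, -0.022, 0.0]
30 [0.072, -0.0, -0.076, -0.0, -0.053, 0.0]
36 [0.117, -0.0, -0.113, 0.0, -0.084, 0.0]
42 [0.165, 0.0, -0.146, 0.0, -0.115, 0.0]
48 [0.216, -0.0, -0.175, 0.0, -0.146, 0.0]
TCP [0.5748 0.1053 0.1581]
54 [0.046, -0.0, -0.036, -0.0, -0.031, 0.0]
60 [0.094, -0.0, -0.068, 0.0, -0.062, 0.0]
66 [0.145, 0.0, -0.095, 0.0, -0.093, 0.0]
72 [0.198, -0.0, -0.118, 0.0, -0.124, 0.0]
78 [0.253, 0.0, -0.136, 0.0, -0.156, 0.0]
TCP [0.5733 0.1655 0.1972]
84 [0.051, -0.0, -0.027, 0.0, -0.031, 0.0]
90 [0.103, -0.0, -0.049, 0.0, -0.062, 0.0]
96 [0.156, -0.0, -0.066, -0.0, -0.093, 0.0]
102 [0.211, 0.0, -0.078, -0.0, -0.124, -0.0]
108 [0.266, -0.0, -0.086, 0.0, -0.156, 0.0]
TCP [0.5716 0.2345 0.2077]
```

>>> apply_moves(rows=[[0.013, 0.003, -0.059, -0.002, -0.004, 0.001], [0.026, 0.003, -0.084, -0.002, -0.009, 0.001], [0.04, 0.003, -0.108, -0.002, -0.013, 0.001], [0.056, 0.003, -0.131, -0.002, -0.018, 0.001], [0.073, 0.003, -0.153, -0.002, -0.022, 0.001]])

```text
clock: 12.5
tcp_pos: [0.5761, 0.0666, 0.1007]
orientation: [-2.028, -2.077, -0.318]
contact_force: [-0.6, -1.1, -3.2]
grip_width: 0.016
gripper_force: 107.3
```

>>> apply_moves(rows=[[0, 0, 0, 0, 0, 0], [0, 0, 0, 0, 0, 0]])

```text
clock: 12.75
tcp_pos: [0.5765, 0.067, 0.1005]
orientation: [-2.028, -2.076, -0.32]
contact_force: [0.0, -0.1, 0.3]
grip_width: 0.0161
gripper_force: 107.2
```

```bash
python3 c.py w8 recess hinge_line; python3 - <<'E'
from h import *
np.set_printoptions(precision=4,suppress=True)
p,q=tcp(); o=r.get_obs();print("tip",q.apply(TT)+p,o["contact_force"],o["moment"])
E
```

```text
[0.5765 0.067  0.1005] [0.5764 0.103  0.2616]
recess []
hinge_line []
tip [0.5757 0.1626 0.0537] [-0.1484  0.594  -0.9746] [-0.3293  0.02    0.0338]
```

View pics/w8.png

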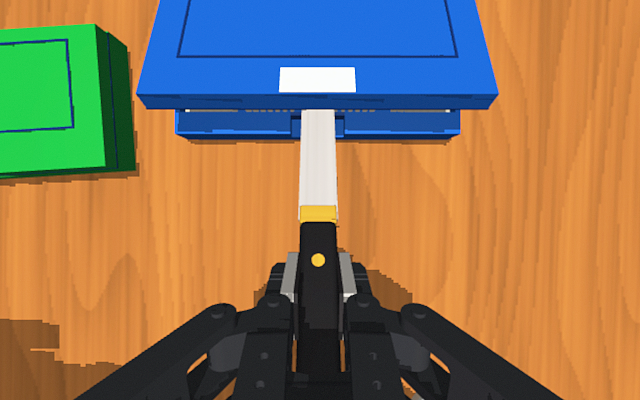

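>>> apply_moves(rows=[[0.03, 0, -0.035, 0, -0.022, 0], [0.072, 0, -0.076, 0, -0.053, 0], [0.117, 0, -0.113, 0, -0.084, 0], [0.165, 0, -0.146, 0, -0.115, 0], [0.216, 0, -0.175, 0, -0.146, 0]])

```text
clock: 13.52
tcp_pos: [0.5748, 0.1037, 0.1583]
orientation: [-2.156, -2.205, -0.084]
contact_force: [-0.2, 0.1, -4.3]
grip_width: 0.0158
gripper_force: 107.3
```

>>> apply_moves(rows=[[0.046, 0, -0.036, 0, -0.031, 0], [0.094, 0, -0.068, 0, -0.062, 0], [0.145, 0, -0.095, 0, -0.093, 0], [0.198, 0, -0.118, 0, -0.124, 0], [0.253, 0, -0.136, 0, -0.156, 0]])

```text
clock: 14.15
tcp_pos: [0.5735, 0.1639, 0.1975]
orientation: [2.11, 2.158, -0.177]
contact_force: [0.1, -2.2, -2.5]
grip_width: 0.0162
gripper_force: 107.5
```

```bash
python3 - <<'E'
from h import *
np.set_printoptions(precision=4,suppress=True)
p,q=tcp(); o=r.get_obs();t=q.apply(TT)+p;print("tip",t,o["contact_force"],o["joints"])
h=boxp(.098,.024);d=t-h;print("ang",np.degrees(np.arctan2(d[2],-d[1])),np.hypot(d[1],d[2]))
import pickle
f=r.grab_frame("wrist");pickle.dump(f,open("w9.pkl","wb"))
g=cv2.cvtColor(f["pixels"],cv2.COLOR_RGB2HSV);m=cv2.inRange(g,(15,150,150),(32,255,255))[190:290,290:345];n,l,s,c=cv2.connectedComponentsWithStats(m);print(s[1:].tolist(),(c+[290,190]).tolist())
P0=(p,q)
def lev(th,a,rr=.090):
    t=np.radians(th); return pose(boxp(.098-rr*np.cos(t),.024+rr*np.sin(t)),a)
for t,a in((84,59),(90,62),(96,65),(102,68),(108,71),(112,73)):
    T=lev(t,a); print(t,np.round(np.r_[P0[1].inv().apply(T[0]-P0[0])/.25,(P0[1].inv()*T[1]).as_rotvec()/(np.pi/2)],3).tolist())
E
```

```text
tip [0.5735 0.2275 0.1121] [ 0.06   -2.2079 -2.5317] [-0.8759  0.4559  0.5522  1.7786 -0.0895  1.0266 -0.2929]
ang 76.91691859758532 0.09044437750215197
[[48, 14, 2, 3, 5], [0, 17, 49, 44, 630], [14, 17, 1, 1, 1], [16, 17, 1, 1, 1], [33, 17, 1, 1, 1], [15, 19, 1, 1, 1], [49, 19, 1, 3, 3], [49, 23, 1, 3, 3], [49, 27, 1, 3, 3], [47, 38, 2, 5, 8], [52, 42, 1, 1, 1], [53, 58, 2, 3, 5], [23, 64, 11, 12, 92]] [[318.32806573957015, 241.43278550358195], [338.4, 204.8], [305.8666666666667, 222.9126984126984], [304.0, 207.0], [306.0, 207.0], [323.0, 207.0], [305.0, 209.0], [339.0, 210.0], [339.0, 214.0], [339.0, 218.0], [337.625, 229.625], [342.0, 232.0], [343.6, 248.8], [318.22826086956525, 259.5869565217391]]
84 [0.052, -0.001, -0.022, -0.001, -0.02, -0.002]
90 [0.105, -0.001, -0.046, -0.001, -0.053, -0.002]
96 [0.16, -0.001, -0.064, -0.001, -0.086, -0.002]
102 [0.215, -0.001, -0.078, -0.001, -0.12, -0.002]
108 [0.271, -0.001, -0.087, -0.001, -0.153, -0.002]
112 [0.309, -0.001, -0.09, -0.001, -0.175, -0.002]
```

>>> apply_moves(rows=[[0.052, 0, -0.022, 0, -0.02, 0], [0.105, 0, -0.046, 0, -0.053, 0], [0.16, 0, -0.064, 0, -0.086, 0], [0.215, 0, -0.078, 0, -0.12, 0], [0.271, 0, -0.087, 0, -0.153, 0]])

```text
clock: 14.82
tcp_pos: [0.5719, 0.2342, 0.2076]
orientation: [1.974, 2.019, -0.407]
contact_force: [-0.4, -3.4, -1.2]
grip_width: 0.0164
gripper_force: 107.4
```

>>> apply_moves(rows=[[0, 0, 0, 0, 0, 0], [0, 0, 0, 0, 0, 0]])

```text
clock: 15.08
tcp_pos: [0.5723, 0.2345, 0.2077]
orientation: [1.976, 2.021, -0.402]
contact_force: [-0.0, 0.4, 0.1]
grip_width: 0.0162
gripper_force: 107.3
```

```bash
python3 - <<'E'
from h import *
np.set_printoptions(precision=4,suppress=True)
p,q=tcp(); o=r.get_obs();t=q.apply(TT)+p;print("tip",t,o["contact_force"])
h=boxp(.098,.024);d=t-h;print("ang",np.degrees(np.arctan2(d[2],-d[1])),np.hypot(d[1],d[2]))
f=r.grab_frame("scene");save(f,"s9.png")
# lid edge prediction in the scene for several angles vs blue mask
g=cv2.cvtColor(f["pixels"],cv2.COLOR_RGB2HSV);m=cv2.inRange(g,(100,120,40),(125,255,255))
n,l,s,c=cv2.connectedComponentsWithStats(m)
for i in range(1,n):
    if s[i,4]>300:print(s[i].tolist())
for th in(90,100,105,108,111.7):
    k=np.radians(th);P=[]
    for y in(-.105,.105):
        for w in(0,.014):
            P.append(boxp(.098-.098*np.cos(k)+w*np.sin(k),.024+.098*np.sin(k)+w*np.cos(k),y))
    print(th,proj(f,P).round(1).tolist())
T=pose(t+np.array([0,-.06,.03]),60);chain([T,pose([.56,.0,.16],60,4),pose([.52,-.2,.16],68,8)])
E
```

```text
tip [0.5729 0.2764 0.1099] [-0.0074  0.4093  0.0801]
ang 108.31219471984873 0.09044837878585714
[0, 8, 34, 76, 1462]
[458, 108, 33, 31, 772]
[323, 141, 87, 92, 3125]
90 [[404.2, 183.1], [406.4, 180.6], [340.0, 159.0], [342.5, 156.9]]
100 [[406.8, 180.5], [408.8, 178.9], [343.0, 156.9], [345.4, 155.6]]
105 [[408.0, 179.7], [409.8, 178.4], [344.5, 156.2], [346.8, 155.3]]
108 [[408.6, 179.2], [410.4, 178.2], [345.3, 155.9], [347.5, 155.2]]
111.7 [[409.4, 178.8], [411.1, 178.1], [346.3, 155.6], [348.4, 155.2]]
[-0.3161, -0.0046, 0.0461, -0.0004, 0.1191, -0.0021]
[-0.8613, -0.0628, 0.1054, -0.006, -0.0, -0.0277]
[-0.7248, -0.2024, 0.1277, -0.0125, -0.0889, -0.0427]
```

>>> apply_moves(rows=[[-0.08, 0, 0, 0, 0, 0], [-0.316, -0.005, 0.046, 0, 0.119, -0.002], [-0.316, -0.005, 0.046, 0, 0.119, -0.002], [-0.316, -0.005, 0.046, 0, 0.119, -0.002]])

```text
clock: 15.62
tcp_pos: [0.5729, 0.1552, 0.2297]
orientation: [2.083, 2.129, -0.224]
contact_force: [0.4, 0.1, -0.6]
grip_width: 0.016
gripper_force: 107.7
```

>>> apply_moves(rows=[[-0.861, -0.063, 0.105, -0.006, 0, -0.028], [-0.861, -0.063, 0.105, -0.006, 0, -0.028], [-0.861, -0.063, 0.105, -0.006, 0, -0.028], [-0.861, -0.063, 0.105, -0.006, 0, -0.028], [-0.861, -0.063, 0.105, -0.006, 0, -0.028]])

```text
clock: 16.25
tcp_pos: [0.5623, -0.0603, 0.2493]
orientation: [2.031, 2.174, -0.222]
contact_force: [-0.1, 0.4, -0.5]
grip_width: 0.0162
gripper_force: 107.7
```

>>> apply_moves(rows=[[-0.725, -0.202, 0.128, -0.012, -0.089, -0.043], [-0.725, -0.202, 0.128, -0.012, -0.089, -0.043], [-0.725, -0.202, 0.128, -0.012, -0.089, -0.043], [-0.725, -0.202, 0.128, -0.012, -0.089, -0.043], [-0.725, -0.202, 0.128, -0.012, -0.089, -0.043]])

```text
clock: 16.88
tcp_pos: [0.5263, -0.2434, 0.2564]
orientation: [1.868, 2.158, -0.338]
contact_force: [0.5, 0.8, -1.6]
grip_width: 0.0158
gripper_force: 107.7
```

```bash
python3 - <<'E'
from h import *
np.set_printoptions(precision=4,suppress=True)
f=r.grab_frame("wrist")
g=cv2.cvtColor(f["pixels"],cv2.COLOR_RGB2HSV);m=cv2.inRange(g,(18,150,100),(30,255,255))[245:275,305:332];n,l,s,c=cv2.connectedComponentsWithStats(m);print("pin",s[1:].tolist(),(c+[305,245]).tolist())
p,q=tcp();t=q.apply(TT)+p;print("tip",t)
rx=np.array([-np.sin(np.radians(YR)),np.cos(np.radians(YR)),0]);x=rx*.342-np.array([0,0,.94])
T=TIP+rx*.003+[0,0,.0005]
A=pose(T-x*.13,70,YR);B=pose(T-x*.03,70,YR);C=pose(T,70,YR);chain([A,B,C]);print(A[0],C[0])
E
```

```text
pin [[7, 9, 13, 12, 130]] [[318.01323529411764, 259.51176470588234], [317.9307692307692, 259.4384615384615]]
tip [ 0.5212 -0.1967  0.1605]
[-0.4926, -0.1458, 0.2871, -0.0061, -0.0213, -0.0117]
[0.2692, -0.0, 0.296, 0.0, 0.0, 0.0]
[0.0808, 0.0, 0.0888, 0.0, 0.0, 0.0]
[ 0.5109 -0.3869  0.232 ] [ 0.5035 -0.3431  0.1098]
```

>>> apply_moves(rows=[[-0.496, -0.146, 0.292, -0.006, -0.021, -0.012], [-0.496, -0.146, 0.292, -0.006, -0.021, -0.012], [-0.496, -0.146, 0.292, -0.006, -0.021, -0.012], [-0.496, -0.146, 0.292, -0.006, -0.021, -0.012]])

```text
clock: 17.42
tcp_pos: [0.5095, -0.3905, 0.231]
orientation: [1.828, 2.152, -0.362]
contact_force: [-0.0, -0.3, -0.5]
grip_width: 0.016
gripper_force: 107.6
```

>>> apply_moves(rows=[[0.09, 0, 0.1, 0, 0, 0], [0.18, 0, 0.2, 0, 0, 0], [0.268, 0, 0.296, 0, 0, 0], [0.268, 0, 0.296, 0, 0, 0]])

```text
clock: 17.92
tcp_pos: [0.5044, -0.3527, 0.1354]
orientation: [1.823, 2.161, -0.361]
contact_force: [0.2, 0.0, -0.8]
grip_width: 0.0161
gripper_force: 107.6
```

```bash
python3 c.py w10 spatula_tip rest_seat; python3 - <<'E'
from h import *
np.set_printoptions(precision=4,suppress=True)
p,q=tcp();print("tip",q.apply(TT)+p,r.get_obs()["contact_force"])
rx=np.array([-np.sin(np.radians(YR)),np.cos(np.radians(YR)),0])
T=TIP+rx*.001+[0,0,.001]
chain([pose(T,70,YR)])
E
```

```text
[ 0.5051 -0.3547  0.1373] [ 0.4838 -0.2232  0.2362]
spatula_tip [([316.9, 99.7], 0.81), ([201.9, 154.3], 0.74), ([322.3, 81.1], 0.53)]
rest_seat [([320.6, 80.6], 0.8)]
tip [ 0.5    -0.3142  0.0418] [ 0.0203 -0.2507 -0.0555]
[0.0879, 0.0013, 0.0885, 0.0007, 0.0008, -0.0013]
```

>>> apply_moves(rows=[[0.03, 0, 0.03, 0, 0, 0], [0.06, 0.001, 0.06, 0, 0, 0], [0.088, 0.001, 0.088, 0, 0, 0], [0.088, 0.001, 0.088, 0, 0, 0]])

```text
clock: 18.58
tcp_pos: [0.5022, -0.3456, 0.1089]
orientation: [1.827, 2.151, -0.361]
contact_force: [-0.1, -0.3, 2.3]
grip_width: 0.016
gripper_force: 108.1
```

```bash
python3 - <<'E'
from h import *
np.set_printoptions(precision=4,suppress=True)
p,q=tcp();o=r.get_obs();print(p,"tip",q.apply(TT)+p,o["contact_force"],o["moment"])
E
```

```text
[ 0.5022 -0.3456  0.1089] tip [ 0.4967 -0.303   0.0115] [-0.1203 -0.3382  2.3145] [0.4055 0.1839 0.0195]
```

>>> apply_moves(rows=[[0, 0, 0, 0, 0, 0], [0, 0, 0, 0, 0, 0], [0, 0, 0, 0, 0, 0], [0, 0, 0, 0, 0, 0], [0, 0, 0, 0, 0, 0]], claw=0.5, newtons=20)

```text
clock: 19.2
tcp_pos: [0.5021, -0.3454, 0.1091]
orientation: [1.827, 2.151, -0.36]
contact_force: [-0.2, 0.7, -0.0]
grip_width: 0.0426
gripper_force: 0.0
```

>>> apply_moves(rows=[[0, 0, 0, 0, 0, 0], [0, 0, 0, 0, 0, 0], [0, 0, 0, 0, 0, 0], [0, 0, 0, 0, 0, 0]], claw=1)

```text
clock: 19.7
tcp_pos: [0.5021, -0.3454, 0.1091]
orientation: [1.827, 2.151, -0.36]
contact_force: [-0.1, -0.4, -1.1]
grip_width: 0.0856
gripper_force: 0.0
```

```bash
python3 - <<'E'
from h import *
np.set_printoptions(precision=4,suppress=True)
f=r.grab_frame("wrist");save(f,"w11.png")
x=np.array([-.058,.337,-.94]);x/=np.linalg.norm(x);z=np.array([-.159,.926,.342])
g=cv2.cvtColor(f["pixels"],cv2.COLOR_RGB2HSV);m=cv2.inRange(g,(15,120,60),(32,255,255))
n,l,s,c=cv2.connectedComponentsWithStats(m)
pr=proj(f,[TIP-x*.109+z*.0055,TIP-x*.16+z*.0055,TIP]);print("pred pin1,pin2,tip",pr)
for i in range(1,n):
    if 20<s[i,4]<900 and abs(c[i][0]-320)<60:print(c[i],s[i].tolist())
E
```

```text
pred pin1,pin2,tip [[322.9419 268.2726]
 [324.2065 395.9074]
 [321.2442 106.0669]]
[317.1203 217.3447] [299, 209, 37, 20, 615]
[345.4706 232.5294] [341, 223, 10, 22, 51]
[287.5714 253.6429] [286, 246, 5, 15, 28]
[297.5238 255.5714] [296, 248, 3, 15, 21]
[317.2254 263.6549] [311, 257, 13, 14, 142]
[284.8219 280.7671] [282, 264, 7, 33, 73]
[263.1111 287.2963] [262, 280, 4, 15, 27]
[281.625 304.25 ] [280, 298, 5, 13, 24]
[261.12 305.72] [259, 300, 5, 13, 25]
[262.8596 351.7895] [260, 343, 7, 20, 57]
```

>>> apply_moves(rows=[[0, 0, -0.1, 0, 0, 0], [0, 0, -0.25, 0, 0, 0], [0, 0, -0.42, 0, 0, 0], [0, 0, -0.6, 0, 0, 0], [0, 0, -0.6, 0, 0, 0]])

```text
clock: 20.38
tcp_pos: [0.4949, -0.2884, 0.2504]
orientation: [1.824, 2.15, -0.354]
contact_force: [0.4, 0.1, 0.2]
grip_width: 0.0854
gripper_force: 0.0
```

```bash
python3 - <<'E'
from h import *
import pickle
np.set_printoptions(precision=4,suppress=True)
f=r.grab_frame("wrist")
x=np.array([-.058,.337,-.94]);x/=np.linalg.norm(x);z=np.array([-.159,.926,.342])
g=cv2.cvtColor(f["pixels"],cv2.COLOR_RGB2HSV);m=cv2.inRange(g,(15,100,60),(32,255,255))
n,l,s,c=cv2.connectedComponentsWithStats(m)
pr=proj(f,[TIP-x*.109+z*.0055,TIP-x*.16+z*.0055,TIP]);print("pred",pr.tolist())
for i in range(1,n):
    if s[i,4]>12 and min(np.linalg.norm(c[i]-k) for k in pr)<25:print(c[i],s[i].tolist())
for t in("spatula_tip","spatula_handle","rest_seat"):print(t,[(np.round(v["point"],1).tolist(),round(v["conf"],2)) for v in r.landmark_of(f,t)])
T=r.grab_frame("top")
for t in("stain_bottle","petri_dish","bone_tub"):print(t,[(np.round(v["point"],1).tolist(),round(v["conf"],2)) for v in r.landmark_of(T,t)])
g=cv2.cvtColor(T["pixels"],cv2.COLOR_RGB2HSV);m=cv2.inRange(g,(100,120,40),(125,255,255));n,l,s,c=cv2.connectedComponentsWithStats(m)
print([s[i].tolist() for i in range(1,n) if s[i,4]>500])
for th in(95,100,108):
    k=np.radians(th);print(th,proj(T,[boxp(.098-.098*np.cos(k)+w*np.sin(k),.024+.098*np.sin(k)+w*np.cos(k),0) for w in(0,.014)]).round(1).tolist())
E
```

```text
pred [[317.0931376826848, 181.80993068791318], [317.4282120182951, 233.28624544273], [316.56512446273496, 100.2053968754138]]
[314.8313 158.9337] [305, 155, 20, 12, 166]
[314.2889 180.8667] [311, 178, 8, 7, 45]
[314.2941 234.451 ] [311, 231, 8, 8, 51]
spatula_tip [([313.4, 93.8], 0.69), ([235.6, 148.2], 0.65)]
spatula_handle [([153.1, 94.6], 0.86), ([313.1, 207.3], 0.76)]
rest_seat [([316.5, 99.8], 0.95)]
stain_bottle [([410.1, 155.6], 0.5)]
petri_dish [([365.5, 150.8], 0.65)]
bone_tub [([190.0, 217.4], 0.7)]
[[0, 121, 47, 54, 1614], [220, 144, 62, 82, 3206], [155, 193, 44, 51, 2119]]
95 [[234.5, 182.2], [229.0, 182.3]]
100 [[231.2, 182.3], [225.9, 182.5]]
108 [[226.2, 182.5], [221.3, 182.8]]
```

```bash
python3 -c "
from bench import r
print(r.hand_in())"
```

```text
the job is handed in; nothing more can be done
None
```

The job is handed in, with no verdict returned: the lid stands open at about 1.88 rad, the spatula is back in its rest within a few mm of where it started, and the bottle, tub and dish are unmoved; I viewed 12 pictures, two over the limit of 10.

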